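# Slide the titration tile out over the end of the reagent ledge

## Robot

A 6-joint arm with a two-finger parallel gripper is mounted at the origin on the work surface. World frame = base frame: x ahead of the robot, y to its left, z up, the work surface at z = 0. Lengths are in m, angles in rad, forces in N, time in s.
With the tool pointing down it reaches from about 0.35 to 0.775 m from the base axis. Payload 7.3 kg.
Tool frame: the origin (TCP) lies at the very end of the fingers, on their centre line; the grasp point (between the pads) lies 19 mm behind it (robot.pinch_z is the distance from the TCP to the grasp point, in m); z points along the fingers, y is the line along which they close (so a half turn about z gives the same grasp; the last joint's range is limited). The gripper opens to 92 mm and grips with 3 to 60 N. Pads are 19 mm wide; open, the fingers measure 130 mm over their backs; the gripper's body (75 mm by 190 mm) begins 47 mm behind the grasp point.
Start: joints at [0.978, 0.342, 1.524, -0, 1.275, -0.146], TCP at [0.227, 0.473, 0.227] pointing down, gripper open.
Joint ranges: [-2.53, 2.53], [-0.77, 2.02], [0.04, 2.7], [-1, 4.14], [0.28, 2.66], [-3.11, 3.11]. Speed limits (rad/s): [2.57, 2.57, 3.14, 3.14, 3.14, 3.14].

## Interface

Orientations are given as [roll, pitch, yaw] about the fixed x, y, z axes, in that order (R = Rz(yaw) Ry(pitch) Rx(roll)).
In Python, from cell import robot gives the robot as it stands.
- The arm moves only by the tool move_arm, never from a script. Its argument "motion" is a list of rows, each a list of 6 numbers: the shift along the tool's x, y, z in units of 0.1 m (1.0 is 0.1 m), then the turn, a rotation vector about the tool's x, y, z in units of pi rad (1.0 is pi rad). In form: [[dx, dy, dz, rx, ry, rz], ...]. A call has 1 to 12 rows; each row is the pose to reach, as a shift and turn from the pose commanded when the call began, along the tool's axes at that moment, turning the shorter way round; what a row does not reach only later rows make up. A row lasts 1/8 s, in which the tool goes at most 62.5 mm and 10.7 degrees, less where a joint would pass 70% of its speed; a pose out of reach is approached as far as the arm can. A call with a number of a shift or a turn outside -1 to 1 is refused whole. A call with a gripper value outside its range is refused whole. "fingers" is the opening, from -1 (shut) to 1 (fully open), set as the call begins (left out, the last holds). The fingers move at their own pace and stop on an object; "newtons" is the grip in N (left out, the last holds). Time passes only in rows, so rows that repeat a pose let the fingers close. It gives the time, the measured TCP pose, the force, the opening and the grip force at its end, in the units of the state.
- robot.observe(): the state, without advancing time (a new reading comes with each control period).
- robot.read_camera(name): name is "scene" or "side" or "wrist"; returns a dict with "image" (400x640x3 uint8, red, green, blue), "range_z" (400x640 float32, m along the optical axis (not along the pixel's ray), 0 where there is no reading), "vfov" (degrees; the focal length in pixels is half the picture's height over the tangent of half this angle, whatever the lens; pixels are square), "cx", "cy" (the principal point, pixels), "extrinsics" (4x4, takes a point from camera to world coordinates); the wrist camera has in their place "hand_eye" (4x4, takes a point from camera to tool coordinates, whose origin is the TCP and whose axes are the flange's). Camera axes: x right, y up, looking along -z (the intrinsics and any distortion apply to the point x, -y, -z); pixel columns grow to the right and rows downward; lengths in m; the calibration is good to about 2 mm. A picture is of the moment at which its call begins: read the wrist's pose just before it.
- robot.hand_in(): hands the job in; it is judged then, once.
The state is a dict: "time": time; "qpos": joint angles; "qvel": joint speeds; "joint_efforts": joint torques, N m; "tool_pos": TCP position; "tool_rot": TCP orientation; "contact_force": force on the tool from outside, world axes, zero at the start; "torque": the same for the moment, N m; "opening": finger opening in m; "grip_force": force on a finger pad.
Only numpy, scipy, OpenCV 4.12 (cv2) and the standard library are available. Lean on these libraries where they do the work, as an engineer would, in place of code of your own. Each camera call takes 0.05 s, during which the arm holds its last target. There are 200 camera calls.

## Task

The white tile lies flat on the reagent ledge with a brown jar standing in its way: using the fingertips only, without gripping or lifting anything, first slide the jar gently back until it stands against the kerb at the rear of the ledge. Then push the tile along the ledge until it sticks out straight over the ledge's left end, the one near the jar, by about 5 cm, so that the next person can take it by its edge. Leave the flasks and the other glassware where they stand.

Things in the scene. Friction and masses are not known exactly. Their poses are not given: they have to be found in the camera images.
- ledge: Fixed reagent ledge: a grey slab on white panels standing on the bench, 260 mm deep (its x) by 540 mm long (its y), top surface 110 mm above the bench and flat, both ends open. Origin: centre of its underside, at bench height. Its +x points to the rear (away from the robot, kerb side), its +y along the ledge to its left end as the robot sees it, z up. Where it stands and its yaw vary. Nothing stands within 70 mm of its front or of its left end.
- ledge_end (a point): Middle of the top edge of the ledge's left (+y) end, on the top surface, 110 mm above the bench; 270 mm along +y from the ledge's centre. Axes as the ledge's. The tile has to stick out past this end.
- ledge_kerb (a point): Point at mid-length of the aluminium kerb along the rear of the ledge, on the top surface at the kerb's inner (robot side) face; 118 mm along the ledge's +x from its centre. The kerb is 12 mm thick and stands 18 mm above the top surface, over the whole length. Axes as the ledge's.
- tile: Loose white glazed ceramic tile, 110 mm (its x) by 160 mm (its y) by 8 mm thick, about 0.3 kg, lying flat on the front part of the ledge, its long side roughly along the ledge. Origin: centre of its underside. Its +y points to the end that has to stick out; it starts up to about 12 degrees askew. It slides with ordinary dry friction (1 to 3 N).
- tile_front (a point): Middle of the tile's leading short edge (80 mm along the tile's +y from its centre), at half thickness.
- tile_rear (a point): Middle of the tile's trailing short edge (80 mm along the tile's -y), at half thickness; the edge to push on. At least 40 mm of free ledge lies behind it.
- jar: Loose squat brown glass jar with a pale band and a white screw cap, round, 60 mm in diameter (cap 56 mm), 64 mm high, about 0.17 kg, standing upright on the front part of the ledge between the tile and the left end. Origin: centre of its underside. Standing against the kerb, its axis is 30 mm in front of the kerb's face. The rear of the ledge behind it is free.
- flask_a: Loose stoppered volumetric flask (round clear bulb 62 mm across, thin neck, blue stopper, 170 mm high) standing in the row along the rear of the ledge (its right half to middle; the order in the row varies); leave it. Origin: centre of its underside.
- flask_b: A second volumetric flask, the same as flask_a; leave it.
- cone_flask: Loose clear conical flask with a dark rubber stopper, 64 mm across, 105 mm high, in the same row; leave it. Origin: centre of its underside.
- wash_bottle: Loose white plastic bottle with a red cap, 66 mm across, 170 mm high, on the bench to the left of the ledge; leave it. Origin: centre of its underside.
- beaker: Loose clear beaker, 72 mm across, 95 mm high, on the bench to the left of the ledge; leave it. Origin: centre of its underside.
- cylinder: Loose clear measuring cylinder with a blue foot 64 mm across, 210 mm high, on the bench to the right of the ledge; leave it. Origin: centre of its underside.

How it is judged:
On the way, in this order (a step that is already met when the one before it is completed fails the run):
1. the jar stands against the rear kerb (x of jar in the frame of ledge_kerb above -0.042 m and y of jar in the frame of ledge between -0.25 and 0.25 m and angle between jar's own z axis and vertical below 0.1 rad and z of jar in the frame of ledge above 0.106 m), for 0.2 s.
2. the tile sticks out over the left end (y of tile_front in the frame of ledge_end between 0.035 and 0.065 m and angle between the y axis of tile and the y axis of ledge, either way round below 0.15 rad and angle between tile's own z axis and vertical below 0.05 rad and z of tile in the frame of ledge between 0.106 and 0.114 m and x of tile in the frame of ledge above -0.08 m), for 0.2 s.
At the end, for the whole second after the job is handed in: The tile lies flat at rest on the ledge with its leading edge 35 to 65 mm past the ledge's left end, within 0.15 rad (about 8 degrees) of the ledge's direction and not hanging more than 5 mm over the ledge's front; the jar stands upright on the ledge within 12 mm of touching the rear kerb (all of step 1 and all of step 2 and linear speed of each of tile, jar below 0.02 m/s).
It fails at once if the tile is lifted, tipped or dropped (z of tile in the frame of ledge above 0.122 m or angle between tile's own z axis and vertical above 0.15 rad or z of tile in the frame of ledge below 0.09 m).
It fails at once if the jar is lifted, tipped or pushed off the ledge (z of jar in the frame of ledge above 0.12 m or angle between jar's own z axis and vertical above 0.35 rad or z of jar in the frame of ledge below 0.09 m).
It fails at once if the jar is gripped or pushed hard (over 30 N) (contact force between the fingers and jar above 30 N).
It fails at once if a flask or other glassware is disturbed (moved more than 15 mm) (distance of any of flask_a, flask_b, cone_flask, wash_bottle, beaker, cylinder from where it was at the start of the episode above 0.015 m).
It also fails if it takes over 64 s, if anything falls off the work surface, if the arm or the gripper's body presses on something with over 40 N, if the wrist force passes 120 N, or if a joint passes its speed limit or range.

## Working session

There is one attempt and no reset: what is moved stays moved. The work goes in short steps, Python scripts to look and compute and a tool call to move; the robot and the scene stay as the last step left them, time stands still between calls to the robot, and variables do not carry over. Pictures are saved under pics/ and viewed, at most 10 in all, crops included, and the job is handed in when it is done.

Besides the shell and the picture viewer there is one more tool, called after "Request:" as name(argument=value, ...) on one line, values as JSON. move_arm: Moves the arm, as the interface text tells. Shifts and turns lie within -1 to 1; 1 stands for 0.1 m of shift or pi rad of turn. Its arguments: {"type":"object","properties":{"motion":{"type":"array"},"fingers":{"type":"number"},"newtons":{"type":"number"}},"required":["motion"]}

```bash
mkdir -p pics; ls; cat > h.py <<'E'
import numpy as np, cv2
from cell import robot
def cam(n):
    s=robot.observe(); c=robot.read_camera(n)
    return s,c
def pts(c,T=None):
    h,w=c["range_z"].shape; f=h/2/np.tan(np.radians(c["vfov"])/2)
    u,v=np.meshgrid(np.arange(w),np.arange(h)); z=c["range_z"]
    P=np.stack([(u-c["cx"])/f*z,-(v-c["cy"])/f*z,-z,np.ones_like(z)],-1)
    T=c["extrinsics"] if T is None else T
    return (P@np.array(T).T)[...,:3]
E
python3 - <<'E'
from h import *
for n in("scene","side"):
    s,c=cam(n); cv2.imwrite(f"pics/{n}0.png",c["image"][...,::-1])
    np.savez(f"{n}0.npz",P=pts(c),im=c["image"],z=c["range_z"])
    print({k:v for k,v in c.items() if k not in("image","range_z")})
print(s)
E
```

```text
pics
{'vfov': 51.1316449188389, 'cx': 314.8380921378738, 'cy': 196.42240732701356, 'extrinsics': array([[ 0.17411207, -0.76474961,  0.62035717,  1.41501581],
       [ 0.98471872,  0.13282007, -0.11264045, -0.15257141],
       [ 0.00374586,  0.63048938,  0.77618884,  1.15602563],
       [ 0.        ,  0.        ,  0.        ,  1.        ]])}
{'vfov': 47.71231316287115, 'cx': 315.42477350376646, 'cy': 198.3586485008573, 'extrinsics': array([[ 0.83775893,  0.36945394, -0.40207432, -0.02431537],
       [-0.54594243,  0.55279282, -0.62957681, -0.91371298],
       [-0.01033583,  0.74694303,  0.66480771,  1.04912122],
       [ 0.        ,  0.        ,  0.        ,  1.        ]])}
{'time': 0.05, 'qpos': array([ 9.78024970e-01,  3.42687336e-01,  1.52495796e+00, -2.45546765e-05,
        1.27537002e+00, -1.45966987e-01]), 'qvel': array([-6.26031611e-04, -8.08856532e-04, -2.35875889e-03,  1.79764778e-03,
       -3.30234119e-03,  5.49270423e-05]), 'joint_efforts': array([ 1.87530764e-03, -4.32416904e+01, -2.44993883e+01,  7.20967865e-02,
        5.23588015e-02, -8.48486388e-05]), 'tool_pos': array([0.22660606, 0.47316398, 0.22608392]), 'tool_rot': array([-3.14018170e+00, -1.83694406e-04,  2.69479532e+00]), 'contact_force': array([-0.66957991, -0.24461909,  0.1074799 ]), 'torque': array([-0.01863476,  0.01537019, -0.00774152]), 'grip_force': 0.0, 'opening': 0.09207908062614537}
```

View pics/scene0.png

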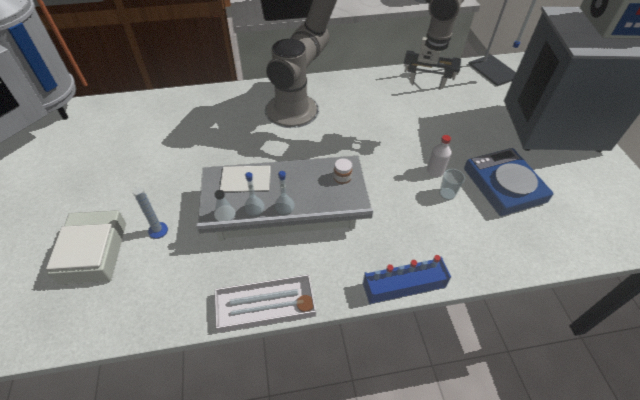

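View pics/side0.png

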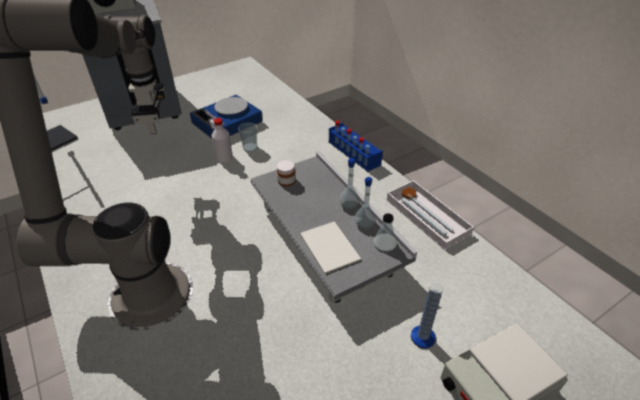

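The scene view shows the ledge at about (200–370, 160–225), the tile at (247,178), the jar at (343,170) and the flasks at x≈222–285. The side view shows the tile at (330,246) and the jar at (286,172). Next I measure them.

```bash
python3 - <<'E'
import numpy as np, cv2
for n,lo,tl,jr in (("scene",(190,150,385,235),(210,160,280,198),(328,155,360,188)),("side",(240,140,425,300),(290,212,370,280),(272,155,302,190))):
    d=np.load(n+"0.npz"); P,im=d["P"],d["im"].astype(int)
    z=P[...,2]; 
    def box(b):
        m=np.zeros(z.shape,bool); m[b[1]:b[3],b[0]:b[2]]=1; return m
    # ledge
    m=box(lo)&(abs(z-.110)<.012)
    print(n,"ledge n",m.sum(),"z med",np.median(z[m]))
    r=cv2.minAreaRect((P[m][:,:2]*1000).astype(np.float32)); print(" rect",r, cv2.boxPoints(r).round(0).tolist())
    g=im.min(-1); mt=box(tl)&(abs(z-.118)<.03)&(g>150)
    num,L,st,_=cv2.connectedComponentsWithStats(mt.astype(np.uint8)); k=1+np.argmax(st[1:,4]); mt=L==k
    r=cv2.minAreaRect((P[mt][:,:2]*1000).astype(np.float32)); print(" tile",mt.sum(),np.median(z[mt]),r, cv2.boxPoints(r).round(0).tolist())
    mj=box(jr)&(z>.168)&(z<.19)
    q=P[mj]; print(" jar",mj.sum(),q[:,2].max(),np.median(q[:,2]),cv2.minEnclosingCircle((q[:,:2]*1000).astype(np.float32)))
    mf=box((lo[0]-10,lo[1]-40,lo[2],lo[3]))&(z>.14)&(z<.29)&~box((jr[0]-5,jr[1]-5,jr[2]+5,jr[3]+5))
    num,L,st,_=cv2.connectedComponentsWithStats(mf.astype(np.uint8))
    for k in range(1,num):
        if st[k,4]>8: q=P[L==k]; print("  obj",st[k].tolist(),np.median(q,0).round(3),q.min(0).round(3),q.max(0).round(3))
E
```

```text
scene ledge n 8045 z med 0.11017556696414643
 rect ((532.0435791015625, -97.42144775390625), (540.6200561523438, 267.56884765625), 86.20142364501953) [[381.0, -358.0], [648.0, -376.0], [683.0, 163.0], [416.0, 181.0]]
 tile 1100 0.11757590069133084 ((459.25506591796875, -214.24705505371094), (161.96359252929688, 124.735107421875), 82.27569580078125) [[387.0, -286.0], [510.0, -303.0], [532.0, -142.0], [408.0, -126.0]]
 jar 180 0.17834999317205058 0.17331702605314986 ((513.381591796875, 101.37541198730469), 29.58875274658203)
  obj [275, 171, 19, 41, 369] [ 0.622 -0.105  0.169] [ 0.603 -0.132  0.14 ] [ 0.645 -0.076  0.284]
  obj [244, 172, 19, 42, 378] [ 0.611 -0.197  0.169] [ 0.588 -0.226  0.14 ] [ 0.636 -0.17   0.286]
  obj [214, 190, 18, 25, 298] [ 0.613 -0.289  0.173] [ 0.588 -0.313  0.14 ] [ 0.628 -0.265  0.219]
side ledge n 10053 z med 0.11008425416014345
 rect ((625.8921508789062, -99.35723876953125), (554.5100708007812, 455.2369384765625), 86.44094848632812) [[382.0, -362.0], [836.0, -390.0], [870.0, 163.0], [416.0, 191.0]]
 tile 1694 0.11736926509663193 ((468.0411682128906, -211.2818603515625), (170.33482360839844, 116.35675048828125), 82.44011688232422) [[399.0, -288.0], [515.0, -303.0], [537.0, -135.0], [422.0, -119.0]]
 jar 163 0.17695361734137494 0.17319030583552952 ((511.02093505859375, 101.23109436035156), 30.307872772216797)
  obj [340, 158, 19, 47, 406] [ 0.608 -0.112  0.171] [ 0.582 -0.138  0.14 ] [ 0.641 -0.083  0.286]
  obj [355, 177, 21, 48, 436] [ 0.596 -0.204  0.171] [ 0.573 -0.228  0.14 ] [ 0.627 -0.175  0.284]
  obj [376, 213, 19, 30, 373] [ 0.592 -0.3    0.174] [ 0.576 -0.316  0.14 ] [ 0.619 -0.272  0.219]
```

```bash
cat >> h.py <<'E'
from scipy.spatial.transform import Rotation as Ro
C=np.array([.532,-.0975]); A=np.radians(-3.78)
ex=np.array([np.cos(A),np.sin(A)]); ey=np.array([-np.sin(A),np.cos(A)])
def l2w(x,y): return C+x*ex+y*ey
def w2l(p): d=np.asarray(p)[...,:2]-C; return np.stack([d@ex,d@ey],-1)
def go(x,y,z,yaw):
    s=robot.observe(); R=Ro.from_euler("xyz",s["tool_rot"]); T=Ro.from_euler("xyz",[np.pi,0,yaw])
    d=np.r_[l2w(x,y),z]-s["tool_pos"]
    print("t",s["time"],"lpos",w2l(s["tool_pos"]).round(4),s["tool_pos"][2].round(4),"F",s["contact_force"].round(2),"row",(R.inv().apply(d)/.1).round(3),((R.inv()*T).as_rotvec()/np.pi).round(4))
E
python3 - <<'E'
from h import *
for n in("scene","side"):
    P=np.load(n+"0.npz")["P"]; L=w2l(P); z=P[...,2]
    for y0 in(.05,.1,.2,):
        m=(abs(L[...,1]-y0)<.02)&(L[...,0]>.05)&(L[...,0]<.15)&(z>.123)&(z<.133)
        print(n,"kerb",y0,np.percentile(L[m][:,0],[2,10,50,90,98]).round(4),m.sum())
    for y0 in(-.2,0,.1,.2):
        m=(abs(L[...,1]-y0)<.03)&(L[...,0]>-.16)&(L[...,0]<-.1)&(z>.106)&(z<.114)
        print(n,"front",y0,np.percentile(L[m][:,0],[1,3]).round(4))
    m=(abs(L[...,0])<.1)&(abs(L[...,1])>.24)&(abs(L[...,1])<.3)&(z>.106)&(z<.114)
    print("ends",np.percentile(L[m][:,1],[1,99]))
    m=(P[...,0]>.3)&(P[...,0]<.7)&(P[...,1]>.22)&(P[...,1]<.45)&(z>.05)&(z<.18)
    q=P[m]; print("left stuff",q.min(0),q.max(0))
go(-.105,.197,.226,3.0755)
E
```

```text
scene kerb 0.05 [0.1175 0.1198 0.1246 0.1298 0.1303] 46
scene kerb 0.1 [0.1175 0.1194 0.1246 0.1297 0.131 ] 49
scene kerb 0.2 [0.1169 0.1194 0.1247 0.1295 0.1309] 47
scene front -0.2 [-0.1304 -0.1299]
scene front 0 [-0.1309 -0.1294]
scene front 0.1 [-0.131  -0.1286]
scene front 0.2 [-0.1312 -0.1303]
ends [-0.26891255  0.26857098]
left stuff [0.43389275 0.44335022 0.05095208] [0.57016183 0.44990467 0.11253948]
side kerb 0.05 [0.1172 0.1177 0.1224 0.1267 0.1271] 4
side kerb 0.1 [0.1152 0.1169 0.1198 0.1276 0.1288] 35
side kerb 0.2 [0.1153 0.1165 0.1211 0.1266 0.1281] 32
side front -0.2 [-0.1325 -0.1312]
side front 0 [-0.1317 -0.1311]
side front 0.1 [-0.132  -0.1314]
side front 0.2 [-0.1308 -0.1305]
ends [-0.2707423   0.26815083]
left stuff [0.41943784 0.44084012 0.05000396] [0.57086337 0.44997317 0.11336902]
t 0.1 lpos [-0.3423  0.5493] 0.2261 F [-0.18 -0.08  0.37] row [-3.513 -2.389  0.004] [-4.000e-04 -1.000e-04 -1.212e-01]
```

Request:
move_arm(motion=[[-0.5, -0.34, 0, 0, 0, 0], [-1, -0.68, 0, 0, 0, 0]], fingers=-0.2)

```text
time: 0.35
tool_pos: [0.2878, 0.3678, 0.2262]
tool_rot: [-3.141, -0.0, 2.697]
contact_force: [0.2, 0.1, 0.2]
opening: 0.0765
grip_force: 0.0
```

Request:
move_arm(motion=[[-0.5, -0.34, 0, 0, 0, 0], [-1, -0.68, 0, 0, 0, 0]])

```text
time: 0.6
tool_pos: [0.3489, 0.2627, 0.2266]
tool_rot: [-3.142, -0.0, 2.695]
contact_force: [0.9, 0.4, 0.3]
opening: 0.0568
grip_force: 0.0
```

Request:
move_arm(motion=[[-0.5, -0.34, 0, 0, 0, 0], [-1, -0.68, 0, 0, 0, 0]])

```text
time: 0.85
tool_pos: [0.4098, 0.1581, 0.2266]
tool_rot: [3.141, -0.0, 2.695]
contact_force: [1.1, 0.8, 0.1]
opening: 0.0383
grip_force: 0.0
```

Request:
move_arm(motion=[[-0.3, -0.2, 0, 0, 0, -0.05], [-0.5, -0.35, 0, 0, 0, -0.1], [-0.51, -0.35, 0, 0, 0, -0.121], [-0.51, -0.35, 0, 0, 0, -0.121], [-0.51, -0.35, 0, 0, 0, -0.121]])

```text
time: 1.48
tool_pos: [0.4398, 0.1065, 0.2266]
tool_rot: [3.142, -0.0, 3.074]
contact_force: [-0.5, -1.0, 0.3]
opening: 0.0371
grip_force: 0.0
```

```bash
python3 -c "
from h import *
go(-.105,.197,.120,3.0755);print(robot.observe()['opening'])"
```

```text
t 1.475 lpos [-0.1054  0.1975] 0.2266 F [-0.47 -1.03  0.28] row [-0.005 -0.005  1.066] [ 0.     -0.0001 -0.0005]
0.03706035114663693
```

Request:
move_arm(motion=[[0, 0, 0.4, 0, 0, 0], [0, 0, 0.8, 0, 0, 0], [0, 0, 1, 0, 0, 0], [0, 0, 1, 0, 0, 0], [-0.15, 0, 1, 0, 0, 0], [-0.25, 0, 1, 0, 0, 0], [-0.3, 0, 1, 0, 0, 0], [-0.35, 0, 1, 0, 0, 0], [-0.4, 0, 1, 0, 0, 0], [-0.45, 0, 1, 0, 0, 0], [-0.5, 0, 1, 0, 0, 0], [-0.55, 0, 1, 0, 0, 0]])

```text
time: 2.98
tool_pos: [0.4952, 0.1026, 0.1267]
tool_rot: [3.142, -0.0, 3.075]
contact_force: [-1.1, -0.7, 0.3]
opening: 0.0365
grip_force: 0.6
```

```bash
python3 - <<'E'
from h import *
go(.0495,.197,.126,3.0755)
for n in ("side","scene"):
    s,c=cam(n)
    P=pts(c); L=w2l(P); m=(P[...,2]>.168)&(P[...,2]<.176)&(L[...,0]>-.08)&(L[...,0]<.13)&(L[...,1]>.12)&(L[...,1]<.26)&(c["image"].min(-1)>110)
    q=L[m]; print(n,m.sum(),q.min(0),q.max(0),np.median(q,0)); cv2.imwrite(f"pics/{n}1.png",cv2.resize(c["image"][100:260,200:440,::-1],None,fx=3,fy=3))
E
```

```text
t 2.975 lpos [-0.0499  0.1973] 0.1267 F [-1.12 -0.69  0.34] row [-0.994 -0.002  0.007] [ 0.     -0.     -0.0002]Traceback (most recent call last):
  File "<stdin>", line 6, in <module>
    return umr_minimum(a, axis, None, out, keepdims, initial, where)
ValueError: zero-size array to reduction operation minimum which has no identity
```

Request:
move_arm(motion=[[-0.06, 0, 0, 0, 0, 0], [-0.13, 0, 0, 0, 0, 0], [-0.21, 0, 0, 0, 0, 0], [-0.29, 0, 0, 0, 0, 0], [-0.37, 0, 0, 0, 0, 0], [-0.45, 0, 0, 0, 0, 0], [-0.53, 0, 0, 0, 0, 0], [-0.61, 0, 0, 0, 0, 0], [-0.69, 0, 0, 0, 0, 0], [-0.77, 0, 0, 0, 0, 0], [-0.84, 0, 0, 0, 0, 0], [-0.9, 0, 0, 0, 0, 0]])

```text
time: 4.53
tool_pos: [0.5852, 0.0966, 0.1267]
tool_rot: [3.142, -0.0, 3.075]
contact_force: [-0.6, 0.4, 0.8]
opening: 0.0368
grip_force: 0.7
```

```bash
python3 - <<'E'
from h import *
go(.0545,.197,.126,3.0755)
for n in ("side","scene"):
    s,c=cam(n)
    P=pts(c); L=w2l(P); m=(P[...,2]>.165)&(P[...,2]<.18)&(L[...,0]>0)&(L[...,0]<.14)&(L[...,1]>.12)&(L[...,1]<.26)
    q=L[m]; print(n,m.sum()); cv2.imwrite(f"pics/{n}1.png",cv2.resize(c["image"][100:260,200:440,::-1],None,fx=3,fy=3))
    if len(q): print(q.min(0),q.max(0))
E
```

```text
t 4.525 lpos [0.0403 0.1972] 0.1267 F [-0.6   0.4   0.82] row [-0.142 -0.002  0.007] [ 0.     -0.     -0.0002]
side 6
[0.02694092 0.16622722] [0.02992624 0.22963997]
scene 233
[0.03123016 0.16461271] [0.10393545 0.2241589 ]
```

View pics/scene1.png

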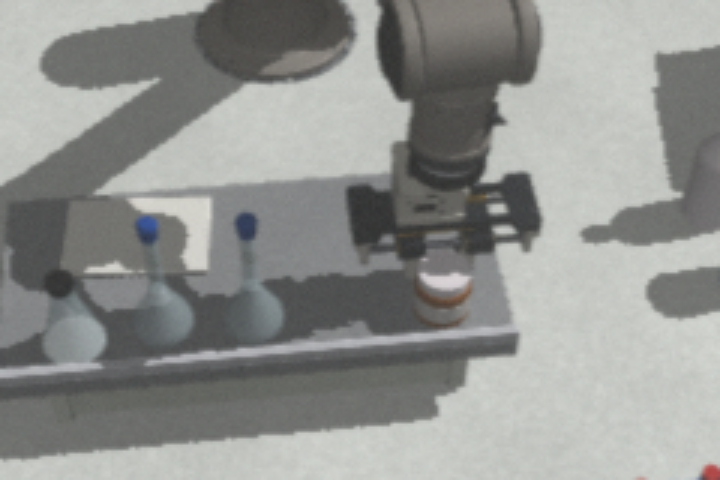

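The jar at crop pixel (443,295) is cradled by the fingers, close to the kerb and upright. I'll finish with small steps.

Request:
move_arm(motion=[[-0.03, 0, 0, 0, 0, 0], [-0.06, 0, 0, 0, 0, 0], [-0.08, 0, 0, 0, 0, 0], [-0.1, 0, 0, 0, 0, 0], [-0.1, 0, 0, 0, 0, 0]])

```text
time: 5.25
tool_pos: [0.595, 0.096, 0.1267]
tool_rot: [3.141, 0.0, 3.075]
contact_force: [0.4, 0.0, 0.5]
opening: 0.0367
grip_force: 0.1
```

```bash
python3 - <<'E'
from h import *
go(.0545,.197,.126,3.0755)
for n in ("scene",):
    s,c=cam(n)
    P=pts(c); L=w2l(P); m=(P[...,2]>.165)&(P[...,2]<.18)&(L[...,0]>.05)&(L[...,0]<.14)&(L[...,1]>.12)&(L[...,1]<.26)
    q=L[m]; print(n,m.sum(),q.min(0),q.max(0),robot.observe()["grip_force"])
E
```

```text
t 5.25 lpos [0.0501 0.1972] 0.1267 F [0.43 0.01 0.47] row [-0.044 -0.002  0.007] [ 0.      0.0001 -0.0002]
scene 233 [0.05450664 0.16836544] [0.11342954 0.22552205] 0.02861786531866528
```

Request:
move_arm(motion=[[-0.01, 0, 0, 0, 0, 0], [-0.02, 0, 0, 0, 0, 0], [-0.02, 0, 0, 0, 0, 0], [0.05, 0, 0, 0, 0, 0], [0.2, 0, 0, 0, 0, 0], [0.5, 0, 0, 0, 0, 0], [0.8, 0, -0.2, 0, 0, 0], [1, 0, -0.6, 0, 0, 0], [1, 0, -1, 0, 0, 0], [1, 0, -1, 0, 0, 0]])

```text
time: 6.55
tool_pos: [0.4963, 0.1028, 0.2301]
tool_rot: [3.141, 0.007, 3.075]
contact_force: [0.8, 0.6, -0.5]
opening: 0.0366
grip_force: 0.0
```

```bash
python3 - <<'E'
from h import *
go(-.063,-.235,.226,1.5046)
s,c=cam("scene")
P=pts(c); L=w2l(P); m=(P[...,2]>.165)&(P[...,2]<.18)&(L[...,0]>.0)&(L[...,0]<.14)&(L[...,1]>.12)&(L[...,1]<.26)
q=L[m]; print(m.sum(),q.min(0),q.max(0),cv2.minEnclosingCircle((q*1000).astype(np.float32)))
E
```

```text
t 6.55 lpos [-0.0489  0.1975] 0.2301 F [ 0.83  0.56 -0.55] row [ 0.14  -4.325  0.035] [0.0021 0.0016 0.4999]
224 [0.05751331 0.16829638] [0.1150275  0.22132055] ((85.71178436279297, 196.12998962402344), 29.363384246826172)
```

Request:
move_arm(motion=[[0.05, -0.5, 0, 0, 0, 0], [0.1, -1, 0, 0, 0, 0]], fingers=0.1)

```text
time: 6.85
tool_pos: [0.4773, 0.0029, 0.2252]
tool_rot: [3.141, -0.002, 3.077]
contact_force: [-0.2, -1.5, -0.3]
opening: 0.049
grip_force: 0.0
```

Request:
move_arm(motion=[[0.02, -0.5, 0, 0, 0, 0], [0.04, -1, 0, 0, 0, 0]])

```text
time: 7.1
tool_pos: [0.4666, -0.0972, 0.2252]
tool_rot: [3.141, -0.002, 3.075]
contact_force: [0.8, 0.2, 0.5]
opening: 0.0506
grip_force: 0.0
```

Request:
move_arm(motion=[[0, -0.5, 0, 0, 0, 0], [0, -1, 0, 0, 0, 0]])

```text
time: 7.35
tool_pos: [0.4601, -0.197, 0.2252]
tool_rot: [3.14, -0.002, 3.075]
contact_force: [0.0, -0.7, 0.8]
opening: 0.0503
grip_force: 0.0
```

Request:
move_arm(motion=[[0, -0.5, 0, 0, 0, 0.05], [0, -1, 0, 0, 0, 0.1], [0, -1, 0, 0, 0, 0.15], [0, -1, 0, 0, 0, 0.2], [0, -1, 0, 0, 0, 0.25], [0, -1, 0, 0, 0, 0.3], [0, -1, 0, 0, 0, 0.35], [0, -1, 0, 0, 0, 0.4], [0, -1, 0, 0, 0, 0.45], [0, -1, 0, 0, 0, 0.5], [0, -1, 0, 0, 0, 0.5], [0, -1, 0, 0, 0, 0.5]])

```text
time: 8.85
tool_pos: [0.4541, -0.2953, 0.2258]
tool_rot: [-3.14, -0.001, 1.507]
contact_force: [0.2, -0.6, -0.8]
opening: 0.0507
grip_force: 0.0
```

```bash
python3 - <<'E'
from h import *
go(-.063,-.235,.113,1.5046)
E
```

```text
t 8.85 lpos [-0.0647 -0.2025] 0.2258 F [ 0.18 -0.64 -0.79] row [-0.326  0.018  1.128] [-0.0004 -0.0003  0.0008]
```

Request:
move_arm(motion=[[-0.33, 0.02, 0, 0, 0, 0.001], [-0.33, 0.02, 0, 0, 0, 0.001], [-0.33, 0.02, 0.4, 0, 0, 0.001], [-0.33, 0.02, 0.8, 0, 0, 0.001], [-0.33, 0.02, 0.98, 0, 0, 0.001], [-0.33, 0.02, 0.98, 0, 0, 0.001], [-0.33, 0.02, 0.98, 0, 0, 0.001]])

```text
time: 9.72
tool_pos: [0.4546, -0.3287, 0.1296]
tool_rot: [3.14, 0.001, 1.502]
contact_force: [0.4, 0.1, -0.1]
opening: 0.0503
grip_force: 0.0
```

```bash
python3 - <<'E'
from h import *
go(-.063,-.235,.113,1.5046)
s,c=cam("side"); cv2.imwrite("pics/side2.png",cv2.resize(c["image"][120:320,240:460,::-1],None,fx=3,fy=3))
E
```

```text
t 9.725 lpos [-0.0619 -0.2358] 0.1296 F [ 0.38  0.1  -0.13] row [ 0.008 -0.011  0.166] [ 0.0004  0.0002 -0.0009]
```

View pics/side2.png

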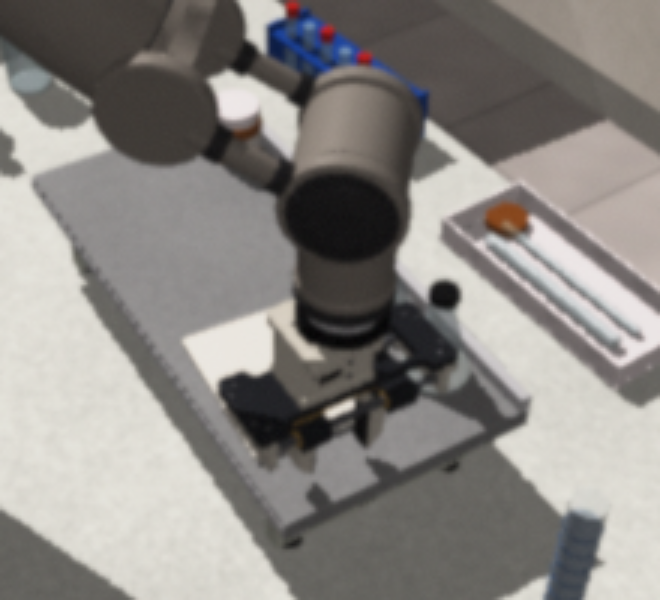

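Request:
move_arm(motion=[[0, 0, 0.1, 0, 0, 0], [0, -0.01, 0.165, 0, 0, 0], [0, -0.01, 0.165, 0, 0, 0], [0.07, -0.01, 0.165, 0, 0, 0], [0.13, -0.01, 0.165, 0, 0, 0], [0.18, -0.01, 0.165, 0, 0, 0], [0.23, -0.01, 0.165, 0, 0, 0], [0.28, -0.01, 0.165, 0, 0, 0], [0.33, -0.01, 0.165, 0, 0, 0], [0.38, -0.01, 0.165, 0, 0, 0], [0.43, -0.01, 0.165, 0, 0, 0], [0.48, -0.01, 0.165, 0, 0, 0]])

```text
time: 11.28
tool_pos: [0.4566, -0.2805, 0.1123]
tool_rot: [3.141, 0.0, 1.501]
contact_force: [-0.2, -2.2, 1.3]
opening: 0.0507
grip_force: 1.1
```

```bash
cat >> h.py <<'E'
def tile(name,only=False):
    s,c=cam(name); P=pts(c); L=w2l(P); z=P[...,2]
    m=(z>.1)&(z<.14)&(c["image"].min(-1)>(55 if only else 140))&(L[...,0]>-.15)&(L[...,0]<.03)&(abs(L[...,1])<.36)
    m=m&(z>.1145)
    n,lab,st,_=cv2.connectedComponentsWithStats(m.astype(np.uint8)); k=1+np.argmax(st[1:,4]); q=L[lab==k]
    r=cv2.minAreaRect((q*1000).astype(np.float32)); print(name,len(q),"min",q.min(0).round(4),"max",q.max(0).round(4),cv2.boxPoints(r).round(0).tolist(),np.round(r[1]),r[2])
    return c
E
python3 - <<'E'
from h import *
go(-.063,.14,.113,1.5046)
tile("side");c=tile("scene"); cv2.imwrite("pics/scene2.png",cv2.resize(c["image"][100:260,180:420,::-1],None,fx=3,fy=3))
E
```

```text
t 11.275 lpos [-0.0632 -0.1876] 0.1123 F [-0.18 -2.19  1.31] row [ 3.276 -0.01  -0.008] [ 0.0001  0.0001 -0.0011]
side 324 min [-0.1203 -0.0783] max [-0.0386 -0.0164] [[-122.0, -75.0], [-42.0, -80.0], [-38.0, -20.0], [-117.0, -14.0]] [61. 80.] 85.82027435302734
scene 912 min [-0.1199 -0.1749] max [-0.0063 -0.0172] [[-120.0, -175.0], [-6.0, -175.0], [-6.0, -17.0], [-120.0, -17.0]] [158. 114.] 89.99481201171875
```

View pics/scene2.png

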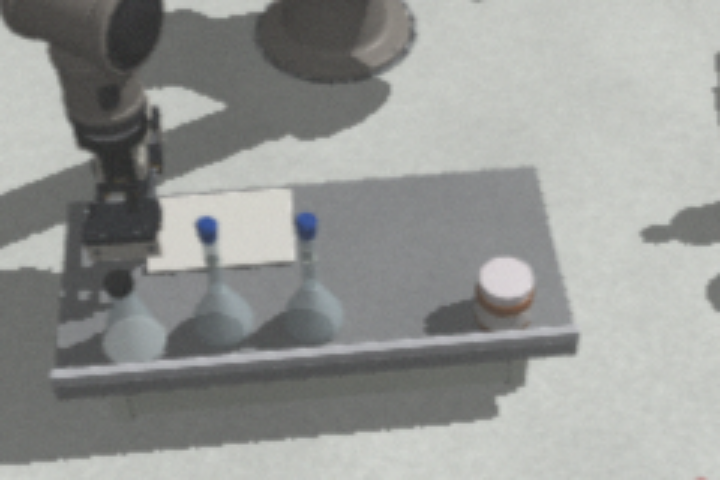

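The jar (crop 505,290) stands at the kerb. The tile (crop 225,230) is now square to the ledge with two-finger contact. I'll push on.

Request:
move_arm(motion=[[0.06, 0, 0, 0, 0, 0], [0.14, 0, 0, 0, 0, 0], [0.22, 0, 0, 0, 0, 0], [0.31, 0, 0, 0, 0, 0], [0.4, 0, 0, 0, 0, 0], [0.49, 0, 0, 0, 0, 0], [0.58, 0, 0, 0, 0, 0], [0.67, 0, 0, 0, 0, 0], [0.76, 0, 0, 0, 0, 0], [0.85, 0, 0, 0, 0, 0], [0.93, 0, 0, 0, 0, 0], [1, 0, 0, 0, 0, 0]])

```text
time: 12.88
tool_pos: [0.4635, -0.1803, 0.1122]
tool_rot: [-3.142, -0.0, 1.501]
contact_force: [-0.3, -1.3, -1.5]
opening: 0.0504
grip_force: 0.5
```

Request:
move_arm(motion=[[0.06, 0, 0, 0, 0, 0], [0.14, 0, 0, 0, 0, 0], [0.22, 0, 0, 0, 0, 0], [0.31, 0, 0, 0, 0, 0], [0.4, 0, 0, 0, 0, 0], [0.49, 0, 0, 0, 0, 0], [0.58, 0, 0, 0, 0, 0], [0.67, 0, 0, 0, 0, 0], [0.76, 0, 0, 0, 0, 0], [0.85, 0, 0, 0, 0, 0], [0.93, 0, 0, 0, 0, 0], [1, 0, 0, 0, 0, 0]])

```text
time: 14.38
tool_pos: [0.4705, -0.0806, 0.1122]
tool_rot: [3.142, -0.0, 1.501]
contact_force: [0.1, -1.3, -1.0]
opening: 0.0506
grip_force: 0.5
```

```bash
python3 - <<'E'
from h import *
go(-.063,.149,.1125,1.5046)
c=tile("scene"); cv2.imwrite("pics/scene3.png",cv2.resize(c["image"][100:260,180:420,::-1],None,fx=3,fy=3))
E
```

```text
t 14.375 lpos [-0.0625  0.0128] 0.1122 F [ 0.1  -1.27 -0.95] row [ 1.362 -0.01  -0.003] [ 0.     -0.     -0.0011]
scene 904 min [-0.121   0.0237] max [-0.0051  0.1864] [[-121.0, 186.0], [-121.0, 23.0], [-5.0, 24.0], [-5.0, 186.0]] [116. 163.] 0.10196386277675629
```

View pics/scene3.png

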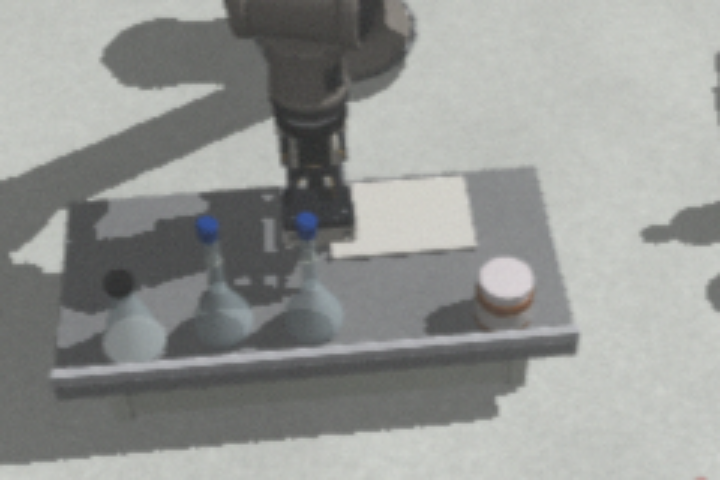

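The tile (crop 405,215) is square to the ledge and will pass clear of the jar. It has 136 mm left to go.

Request:
move_arm(motion=[[0.06, 0, 0, 0, 0, 0], [0.14, 0, 0, 0, 0, 0], [0.22, 0, 0, 0, 0, 0], [0.31, 0, 0, 0, 0, 0], [0.4, 0, 0, 0, 0, 0], [0.49, 0, 0, 0, 0, 0], [0.58, 0, 0, 0, 0, 0], [0.67, 0, 0, 0, 0, 0], [0.76, 0, 0, 0, 0, 0], [0.85, 0, 0, 0, 0, 0], [0.93, 0, 0, 0, 0, 0], [1, 0, 0, 0, 0, 0]])

```text
time: 15.92
tool_pos: [0.4775, 0.0191, 0.1122]
tool_rot: [3.141, -0.0, 1.501]
contact_force: [-0.0, -2.0, 0.7]
opening: 0.0504
grip_force: 0.9
```

Request:
move_arm(motion=[[0.05, 0, 0, 0, 0, 0], [0.1, 0, 0, 0, 0, 0], [0.15, 0, 0, 0, 0, 0], [0.2, 0, 0, 0, 0, 0], [0.25, 0, 0, 0, 0, 0], [0.29, 0, 0, 0, 0, 0], [0.32, 0, 0, 0, 0, 0], [0.34, 0, 0, 0, 0, 0], [0.35, 0, 0, 0, 0, 0], [0.36, 0, 0, 0, 0, 0], [0.36, 0, 0, 0, 0, 0]])

```text
time: 17.3
tool_pos: [0.48, 0.0546, 0.1122]
tool_rot: [3.142, -0.0, 1.501]
contact_force: [0.8, -0.8, 1.9]
opening: 0.0502
grip_force: 0.7
```

```bash
python3 - <<'E'
from h import *
go(-.063,.149,.1125,1.5046)
c=tile("scene"); cv2.imwrite("pics/scene4.png",cv2.resize(c["image"][100:260,180:420,::-1],None,fx=3,fy=3))
E
```

```text
t 17.3 lpos [-0.0619  0.1483] 0.1122 F [ 0.77 -0.84  1.92] row [ 0.007 -0.011 -0.003] [ 0.     -0.0001 -0.0012]
scene 820 min [-0.1222  0.1592] max [-0.004  0.318] [[-123.0, 160.0], [-5.0, 159.0], [-4.0, 317.0], [-122.0, 318.0]] [158. 118.] 89.57069396972656
```

View pics/scene4.png

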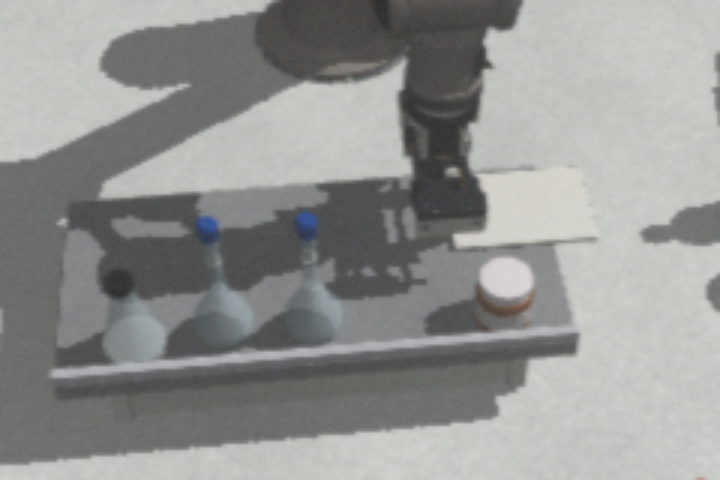

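The tile (crop 525,207) sticks out about 48 mm past the end and is square. I'll back off and lift clear.

Request:
move_arm(motion=[[-0.1, 0, 0, 0, 0, 0], [-0.25, 0, 0, 0, 0, 0], [-0.4, 0, 0, 0, 0, 0], [-0.5, 0, -0.3, 0, 0, 0], [-0.5, 0, -0.8, 0, 0, 0], [-0.5, 0, -1, 0, 0, 0], [-0.5, 0, -1, 0, 0, 0], [-0.5, 0, -1, 0, 0, 0]])

```text
time: 18.35
tool_pos: [0.4758, 0.0043, 0.2111]
tool_rot: [-3.14, -0.0, 1.5]
contact_force: [-0.2, 0.1, -0.4]
opening: 0.0505
grip_force: 0.0
```

```bash
python3 - <<'E'
from h import *
tile("scene");tile("side")
s,c=cam("scene")
P=pts(c); L=w2l(P); m=(P[...,2]>.165)&(P[...,2]<.18)&(L[...,0]>.04)&(L[...,0]<.14)&(L[...,1]>.12)&(L[...,1]<.26)
q=L[m]; print(m.sum(),cv2.minEnclosingCircle((q*1000).astype(np.float32)))
print(robot.hand_in())
E
```

```text
scene 1028 min [-0.1217  0.1594] max [-0.0035  0.3181] [[-122.0, 160.0], [-5.0, 159.0], [-3.0, 318.0], [-120.0, 319.0]] [159. 117.] 89.22692108154297
side 659 min [-0.1193  0.1567] max [-0.0083  0.3184] [[-119.0, 158.0], [-8.0, 157.0], [-7.0, 318.0], [-118.0, 319.0]] [161. 111.] 89.43135833740234
223 ((85.7215805053711, 196.70236206054688), 29.45111846923828)
the job is handed in; nothing more can be done
None
```

I handed the job in: by my last camera measurements the jar stands about 2 mm off the rear kerb, the tile lies square and overhangs the left end by about 48 mm, and the arm stayed clear of the other glassware; the hand-in gave no verdict.

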